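# Shut and latch the relay drawer

## Task

Both drawers of the small cabinet stand open. With the fingertips, gently push the drawer that holds the relay (black socket, orange in a clear cover) fully shut, and only then push the red latch tab sideways, all the way to that drawer's side, so that it is locked in. Grasp and lift nothing, keep the relay upright, and leave the other drawer (with the white junction box) open as it is and everything else undisturbed.

Things in the scene. Friction and masses are not known exactly. Their poses are not given: they have to be found in the camera images.
- cabinet: fixed grey cabinet, 268 mm wide (y), 173 mm deep (x, from -88 to +85 mm), top at 84 mm. Origin: at worktop height under its middle; its -x side is the front with two blue drawers side by side, left drawer centred at y = +72 mm, right drawer at y = -72 mm. Turned by up to 0.2 rad about z. A side cutter lies on the rear of its top.
- left_drawer_front (a point): centre of the outer (-x) face of the left (+y) drawer's blue front, 43 mm above the worktop; moves with the drawer. The front is a flat panel 112 mm wide (y), 66 mm high (from 10 to 76 mm above the worktop), with a low label frame and, near its lower edge (14 to 18 mm up), a pull lip 60 mm wide standing 9 mm proud.
- right_drawer_front (a point): centre of the outer (-x) face of the right (-y) drawer's blue front, 43 mm above the worktop; moves with the drawer. The front is a flat panel 112 mm wide (y), 66 mm high (from 10 to 76 mm above the worktop), with a low label frame and, near its lower edge (14 to 18 mm up), a pull lip 60 mm wide standing 9 mm proud.
- left_drawer (a joint): the cabinet's left (+y) drawer: 0 when fully shut, grows in metres as it slides out (towards the cabinet's -x), at most 0.13. Stays where it is left; about 2 N of friction. At the start both drawers stand 0.09 to 0.125 open.
- right_drawer (a joint): the cabinet's right (-y) drawer: 0 when fully shut, grows in metres as it slides out (towards the cabinet's -x), at most 0.13. Stays where it is left; about 2 N of friction. At the start both drawers stand 0.09 to 0.125 open.
- latch (a joint): the one sliding latch on the cabinet's middle post: 0 = middle, both drawers free (start within 4 mm of it); +0.022 = stop at the left, its plate in front of the left drawer; -0.022 = stop at the right, in front of the right drawer. Stays where it is left; about 2 N of friction.
- latch_tab (a point): centre of the latch's red tab, 102 mm above the worktop, at the front edge of the cabinet's top (x = -79 mm from the cabinet's origin); moves with the latch. The tab is 16 mm (x) by 14 mm (y) and 24 mm high, from 90 to 114 mm above the worktop. The steel slide it stands on is 26 mm wide and 91 mm high. A steel plate 26 mm wide hangs from it 5 mm before the drawer fronts, down to 54 mm above the worktop.
- relay_mid (a point): centre of the relay, 70 x 27 x 54 mm, black socket with an orange relay in a clear cover, standing loose and upright (z up) on the floor of one drawer (floor 13 mm above the worktop; its centre 40 mm). Its long side runs about along the drawer. Which drawer it is in varies.
- relay: the same relay; origin at the centre of its underside
- junction_box_mid (a point): centre of the white junction box, 68 x 68 x 41 mm, loose in the other drawer
- screwdriver: red insulated screwdriver, 191 mm long (x), 30 mm high; a bystander, loose on the worktop. Origin: centre of its underside
- sensor_cap: round sensor under a clear cap, 56 mm wide, 50 mm high; a bystander, loose on the worktop. Origin: centre of its underside
- breaker: white breaker standing upright, 73 x 17 x 86 mm; a bystander, loose on the worktop. Origin: centre of its underside
- side_cutter: side cutter with red and blue handles, 110 (x) x 53 x 13 mm; a bystander lying loose on the rear of the cabinet's top, its centre 50 mm behind the cabinet's middle, lying across it. Origin: centre of its underside
Not all that is in view belongs to the job. Leave any purple look-alike of the relay alone.

How it is judged:
By the outcome, as a careful person would: the job done as asked, in the order asked, and still so for the second after the job is handed in, with the robot touching nothing.
It also fails if it takes over 45 s, if anything falls off the work surface, if the arm or the gripper's body presses on something with over 40 N, if the wrist force passes 120 N, or if a joint passes its speed limit or range.

## Robot

A 7-joint arm with a two-finger parallel gripper is mounted at the origin on a cart in front of the work surface, level with it; the furniture and walls round the work are solid. World frame = base frame: x ahead of the robot, y to its left, z up, the work surface at z = 0. Lengths are in m, angles in rad, forces in N, time in s.
With the tool pointing down it reaches from about 0.425 to 0.875 m from the base axis. Payload 4.7 kg.
Tool frame: the origin (TCP) lies between the finger pads; the fingertips stand 14 mm ahead of it and the grasp point (between the pads) lies 5 mm behind it; z points along the fingers, y is the line along which they close (so a half turn about z gives the same grasp; the last joint's range is limited). The gripper opens to 87 mm and grips with 3 to 60 N. Pads are 19 mm wide; open, the fingers measure 117 mm over their backs; the gripper's body (75 mm by 190 mm) begins 51 mm behind the grasp point.
Start: joints at [1.191, 0.321, -0.07, 1.45, 0.023, 1.371, -0.057], TCP at [0.249, -0.6, 0.237] pointing down, gripper open.
Joint ranges: [-2.86, 2.86], [-0.3, 2.09], [-1.38, 1.24], [0.06, 2.45], [-1.56, 4.7], [0.09, 2.05], [-2.69, 2.69]. Speed limits (rad/s): [2.57, 2.57, 3.14, 3.14, 3.14, 3.14, 3.14].

## Interface

Orientations are given as a rotation vector (axis times angle).
In Python, from bench import ctrl gives the robot as it stands.
- The arm moves only by the tool step_arm, never from a script. Its argument "commands" is a list of rows, each an object with "travel": the shift along the tool's x, y, z in m, a list of three; "turn": the turn, a rotation vector about the tool's x, y, z in degrees, a list of three. A call has 1 to 5 rows; each row is the pose to reach, as a shift and turn from the pose commanded when the call began, along the tool's axes at that moment; what a row does not reach only later rows make up. A row lasts 1/10 s, in which the tool goes at most 50 mm and 8.59 degrees, less where a joint would pass 70% of its speed; a pose out of reach is approached as far as the arm can. A call with a gripper value outside its range is refused whole. "gripper" is the opening, from 0 (shut) to 1 (fully open), set as the call begins (left out, the last holds). The fingers move at their own pace and stop on an object; "force" is the grip in N (left out, the last holds). Time passes only in rows, so rows that repeat a pose let the fingers close. It gives the time, the measured TCP pose, the force, the opening and the grip force at its end, in the units of the state.
- ctrl.get_state(): the state, without advancing time (a new reading comes with each control period).
- ctrl.get_image(name): name is "scene" or "top"; returns the picture (400x640x3 uint8, red, green, blue); there is no depth.
- ctrl.camera_model(name): a dict with "fx", "fy", "cx", "cy" (pixels), "R" (3x3) and "t" (3): a world point X has camera coordinates R X + t. Camera axes: x right, y down, z forward; pixel columns grow to the right and rows downward; lengths in m; the calibration is good to about 2 mm. A picture is of the moment at which its call begins. camera_model takes no time and is no camera call.
- ctrl.close_job(): hands the job in; it is judged then, once.
The state is a dict: "time": time; "joint_positions": joint angles; "qd": joint speeds; "joint_torque": joint torques, N m; "position": TCP position; "tool_rot": TCP orientation; "ft_force": force on the tool from outside, world axes, zero at the start; "torque": the same for the moment, N m; "grip_width": opening from 0.0 (shut) to 1.0 (fully open); "grip_force": force on a finger pad.
Only numpy, scipy, OpenCV 4.12 (cv2) and the standard library are available. Lean on these libraries where they do the work, as an engineer would, in place of code of your own. Each camera call takes 0.05 s, during which the arm holds its last target. There are 200 camera calls.

## Working session

There is one attempt and no reset: what is moved stays moved. The work goes in short steps, Python scripts to look and compute and a tool call to move; the robot and the scene stay as the last step left them, time stands still between calls to the robot, and variables do not carry over. Pictures are saved under pics/ and viewed, at most 10 in all, crops included, and the job is handed in when it is done.

Besides the shell and the picture viewer there is one more tool, called after "Emit:" as name(argument=value, ...) on one line, values as JSON. step_arm: Moves the arm, as the interface text tells. Its arguments: {"type":"object","properties":{"commands":{"type":"array"},"gripper":{"type":"number"},"force":{"type":"number"}},"required":["commands"]}

```bash
mkdir -p pics; python3 - <<'E'
from bench import ctrl
import cv2
for n in("scene","top"):
    cv2.imwrite(f"pics/{n}0.png",ctrl.get_image(n)[:,:,::-1])
    m=ctrl.camera_model(n);print(n,m)
s=ctrl.get_state();print(s["position"],s["tool_rot"],s["time"])
E
```

```text
scene {'fx': 407.38128216650375, 'fy': 407.38128216650375, 'cx': 313.9485881543141, 'cy': 202.8154090858395, 'R': array([[-0.65526081, -0.75499575,  0.02479273],
       [-0.36302234,  0.28594548, -0.88682014],
       [ 0.66245607, -0.5900988 , -0.46144919]]), 't': array([0.44298676, 0.27975969, 0.98627479])}
top {'fx': 384.0265919006276, 'fy': 384.0265919006276, 'cx': 325.34073111929894, 'cy': 197.01349025037132, 'R': array([[ 0.02077405, -0.99962419,  0.01788646],
       [-0.99052276, -0.02300779, -0.13540791],
       [ 0.13576855, -0.01490397, -0.99062847]]), 't': array([0.03883556, 0.61598653, 0.96955265])}
[ 0.24918717 -0.59983944  0.23557357] [-3.07926391e+00 -6.14337844e-01  6.74207664e-04] 0.1
```

View pics/scene0.png

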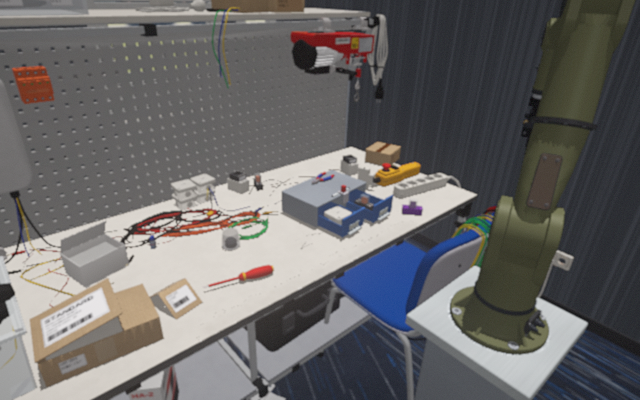

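View pics/top0.png

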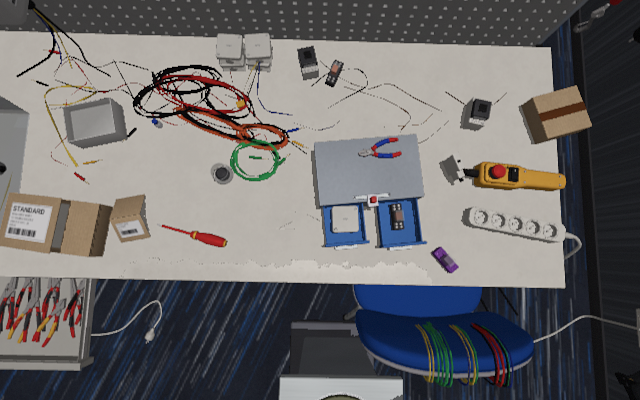

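The top view shows the cabinet at about (370,170). The relay is in the right (-y) drawer at (397,215), the junction box is in the left drawer at (343,218), the red tab is at (373,199), and the purple decoy is at (445,259).

```bash
cat > h.py <<'E'
import numpy as np
from bench import ctrl
def ray(n,u,v,z):
    m=ctrl.camera_model(n);R=np.array(m["R"]);t=np.array(m["t"])
    d=R.T@[(u-m["cx"])/m["fx"],(v-m["cy"])/m["fy"],1];c=-R.T@t
    return c+d*(z-c[2])/d[2]
def proj(n,X):
    m=ctrl.camera_model(n);c=np.array(m["R"])@X+m["t"]
    return m["fx"]*c[0]/c[2]+m["cx"],m["fy"]*c[1]/c[2]+m["cy"]
E
python3 - <<'E'
import cv2,numpy as np
from h import *
im=cv2.imread("pics/top0.png");hsv=cv2.cvtColor(im,cv2.COLOR_BGR2HSV)
red=((hsv[...,0]<8)|(hsv[...,0]>172))&(hsv[...,1]>150)&(hsv[...,2]>90)
ys,xs=np.nonzero(red[190:210,362:385]);print("tab px",xs.mean()+362,ys.mean()+190,len(xs),ray("top",xs.mean()+362,ys.mean()+190,.112))
# grey top: 4 corners
g=np.uint8((hsv[...,1]<60)&(hsv[...,2]>95)&(hsv[...,2]<190));r=np.zeros_like(g);r[125:215,305:430]=g[125:215,305:430]
r=cv2.morphologyEx(r,cv2.MORPH_OPEN,np.ones((5,5)))
c=max(cv2.findContours(r,0,2)[0],key=cv2.contourArea)
box=cv2.boxPoints(cv2.minAreaRect(c));print(box)
for p in box: print(ray("top",*p,.084))
crop=cv2.resize(im[125:255,300:440],None,fx=4.5,fy=4.5,interpolation=2);cv2.imwrite("pics/c.png",crop)
E
```

```text
tab px 373.15384615384613 199.23076923076923 26 [ 0.60256584 -0.06387163  0.112     ]
[[305. 125.]
 [429. 125.]
 [429. 214.]
 [305. 214.]]
[0.79579805 0.10949421 0.084     ]
[ 0.80441015 -0.21261345  0.084     ]
[ 0.57206203 -0.20890895  0.084     ]
[0.56506603 0.10304439 0.084     ]
```

View pics/c.png

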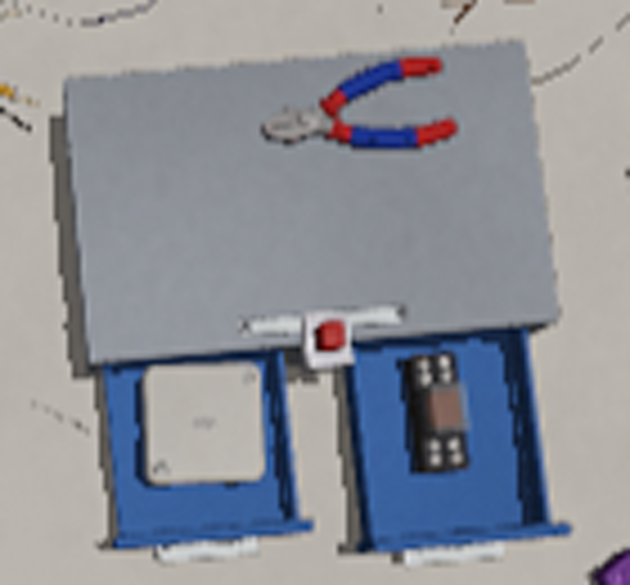

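The crop shows the cabinet top corners at (90,362), (556,320), (66,78) and (524,42). The right front's top outer edge runs from about (362,550) to (570,532), and the tab is at (329,335).

```bash
python3 - <<'E'
from h import *
f=lambda u,v,z:ray("top",300+u/4.5,125+v/4.5,z)
P=[f(90,362,.084),f(556,320,.084),f(66,78,.084),f(524,42,.084)]
for p in P: print(p.round(4))
a=P[0]-P[1];b=P[2]-P[3];print(np.linalg.norm(a),np.linalg.norm(b),np.linalg.norm(P[2]-P[0]))
yw=np.arctan2(-a[0],a[1]),np.arctan2(-b[0],b[1]);print("yaw",yw)
y=np.mean(yw);R=np.array([[np.cos(y),-np.sin(y)],[np.sin(y),np.cos(y)]])
C=np.mean([p[:2] for p in P],0)+R@[.0015,0]
print("C",C)
loc=lambda p:R.T@(p[:2]-C)
print("tab",f(329,335,.114),loc(f(329,335,.114)))
e=[f(362,550,.076),f(570,532,.076)]
print("front",[(p.round(4),loc(p).round(4)) for p in e])
print("left",loc(f(105,545,.076)),loc(f(312,530,.076)))
print("relay",loc(f(441,412,.067)))
for n,l in(("rf",[-.088-.11,-.072]),("rfshut",[-.088,-.072]),("tab",[-.079,0])): print(n,C+R@l)
E
```

```text
[0.5875 0.066  0.084 ]
[ 0.6173 -0.1958  0.084 ]
[0.7503 0.0834 0.084 ]
[ 0.7785 -0.1795  0.084 ]
0.2634507510779559 0.2644261067915023 0.1637892735963948
yaw (np.float64(0.11327856954466935), np.float64(0.10661947987061692))
C [ 0.68487526 -0.05631768]
tab [ 0.60176809 -0.06348689  0.114     ] [-0.08339201  0.00199323]
front [(array([ 0.4866, -0.0877,  0.076 ]), array([-0.2005, -0.0095])), (array([ 0.499 , -0.2041,  0.076 ]), array([-0.201 , -0.1265]))]
left [-0.18506162  0.13276056] [-0.18705679  0.01716865]
relay [-0.12729539 -0.06415976]
rf [ 0.49597124 -0.14960899]
rfshut [ 0.60530702 -0.13753895]
tab [ 0.60635229 -0.06498616]
```

The right drawer is about 0.112 open and the cabinet yaw is about 0.11. Next I move to about 30 mm in front of the right drawer with the fingers shut, aligned to the cabinet.

Emit:
step_arm(commands=[{"travel": [0.034,-0.031,0],"turn": [0,0,3]},{"travel": [0.068,-0.062,0],"turn": [0,0,6]},{"travel": [0.102,-0.094,0],"turn": [0,0,9]},{"travel": [0.136,-0.125,0],"turn": [0,0,12]},{"travel": [0.17,-0.157,0],"turn": [0,0,16.3]}], gripper=0, force=10)

```text
time: 0.6
position: [0.3465, -0.3881, 0.2362]
tool_rot: [-3.137, -0.167, 0.001]
ft_force: [0.9, -0.6, 0.0]
grip_width: 0.632
grip_force: 0.0
```

```bash
cat >> h.py <<'E'
from scipy.spatial.transform import Rotation as Ro
Y=.11;C=np.array([.6849,-.0563]);RC=np.array([[np.cos(Y),-np.sin(Y)],[np.sin(Y),np.cos(Y)]])
def go(lx,ly,z):
    s=ctrl.get_state();T=Ro.from_rotvec(s["tool_rot"]).as_matrix()
    p=np.array(s["position"]);w=np.r_[C+RC@[lx,ly],z]
    print("t",s["time"],"local",(RC.T@(p[:2]-C)).round(4),"z",p[2].round(4),"toolx yaw",np.arctan2(T[1,0],T[0,0]).round(4),"tilt",T[:,2].round(3),"F",np.round(s["ft_force"],2),"w",s["grip_width"])
    print("travel",(T.T@(w-p)).round(4))
E
python3 -c "
from h import *
go(-.24,-.072,.2)"
```

```text
t 0.6 local [-0.3728 -0.2927] z 0.2362 toolx yaw 0.1066 tilt [-0.  0. -1.] F [ 0.94 -0.56  0.05] w 0.6315673634770812
travel [ 0.132  -0.2211  0.0362]
```

Emit:
step_arm(commands=[{"travel": [0.026,-0.04,0]},{"travel": [0.053,-0.08,0]},{"travel": [0.08,-0.12,0]},{"travel": [0.106,-0.17,0]},{"travel": [0.132,-0.212,0.02]}])

```text
$.commands[0]: bad value
```

Emit:
step_arm(commands=[{"travel": [0,0,0]},{"travel": [0,0,0]}])

```text
$.commands[0]: bad value
```

```bash
python3 - <<'E'
from h import *
import cv2
go(-.235,-.072,.069)
a=ctrl.get_image("top")[170:290,290:470,::-1];cv2.imwrite("pics/a.png",cv2.resize(a,None,fx=4,fy=4))
E
```

```text
t 0.6 local [-0.3728 -0.2927] z 0.2362 toolx yaw 0.1066 tilt [-0.  0. -1.] F [ 0.94 -0.56  0.05] w 0.6315673634770812
travel [ 0.1371 -0.2211  0.1672]
```

View pics/a.png

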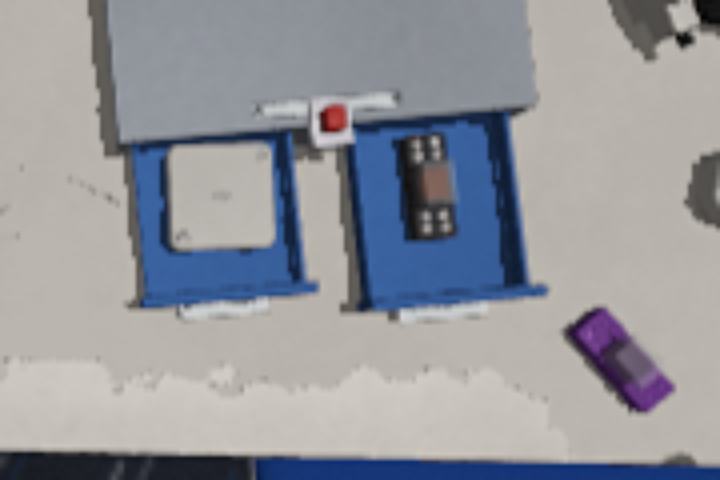

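The moves were refused because every row needs a turn, so the scene is unchanged. The purple decoy at (620,360) is clear of the approach.

Emit:
step_arm(commands=[{"travel": [0.026,-0.042,0],"turn": [0,0,0]},{"travel": [0.052,-0.084,0],"turn": [0,0,0]},{"travel": [0.078,-0.126,0],"turn": [0,0,0]},{"travel": [0.104,-0.168,0],"turn": [0,0,0]},{"travel": [0.13,-0.21,0.01],"turn": [0,0,0]}])

```text
time: 1.15
position: [0.4535, -0.166, 0.2276]
tool_rot: [3.135, 0.172, 0.004]
ft_force: [0.5, -1.3, -0.6]
grip_width: 0.13
grip_force: 0.0
```

Emit:
step_arm(commands=[{"travel": [0,0,0],"turn": [0,0,0]},{"travel": [0,0,0],"turn": [0,0,0]}])

```text
time: 1.35
position: [0.4523, -0.1666, 0.2262]
tool_rot: [3.136, 0.177, -0.002]
ft_force: [-0.3, -1.6, 0.6]
grip_width: 0.02
grip_force: 0.0
```

```bash
python3 - <<'E'
from h import *
go(-.235,-.072,.069)
E
```

```text
t 1.35 local [-0.2433 -0.0841] z 0.2262 toolx yaw 0.1128 tilt [-0.001 -0.    -1.   ] F [-0.27 -1.63  0.63] w 0.019839138747472288
travel [ 0.0086 -0.0121  0.1572]
```

Emit:
step_arm(commands=[{"travel": [0,-0.006,0.04],"turn": [0,0,0]},{"travel": [0,-0.012,0.08],"turn": [0,0,0]},{"travel": [0,-0.012,0.12],"turn": [0,0,0]},{"travel": [0,-0.012,0.157],"turn": [0,0,0]},{"travel": [0,-0.012,0.157],"turn": [0,0,0]}])

```text
time: 1.85
position: [0.4461, -0.1561, 0.065]
tool_rot: [-3.133, -0.167, 0.015]
ft_force: [-0.0, 0.5, -0.5]
grip_width: 0.007
grip_force: 0.0
```

Emit:
step_arm(commands=[{"travel": [0.005,0,0],"turn": [0,0,0]},{"travel": [0.01,0,0],"turn": [0,0,0]},{"travel": [0.015,0,0],"turn": [0,0,0]},{"travel": [0.02,0,0],"turn": [0,0,0]},{"travel": [0.025,0,0],"turn": [0,0,0]}])

```text
time: 2.35
position: [0.477, -0.153, 0.0706]
tool_rot: [3.136, 0.172, 0.002]
ft_force: [0.3, -0.8, -0.2]
grip_width: 0.003
grip_force: 0.0
```

```bash
python3 - <<'E'
from h import *
go(-.0975,-.072,.069)
E
```

```text
t 2.35 local [-0.2173 -0.0733] z 0.0706 toolx yaw 0.1095 tilt [ 0.002 -0.001 -1.   ] F [ 0.32 -0.77 -0.16] w 0.0030518739783468776
travel [ 0.1198 -0.0013  0.0017]
```

Emit:
step_arm(commands=[{"travel": [0.002,0,0],"turn": [0,0,0]},{"travel": [0.004,0,0],"turn": [0,0,0]},{"travel": [0.006,0,0],"turn": [0,0,0]},{"travel": [0.008,0,0],"turn": [0,0,0]},{"travel": [0.01,0,0],"turn": [0,0,0]}])

```text
time: 2.85
position: [0.4852, -0.1517, 0.0694]
tool_rot: [-3.137, -0.171, 0.002]
ft_force: [-1.6, -0.7, 1.1]
grip_width: 0.003
grip_force: 1.0
```

Emit:
step_arm(commands=[{"travel": [0.002,0,0],"turn": [0,0,0]},{"travel": [0.005,0,0],"turn": [0,0,0]},{"travel": [0.008,0,0],"turn": [0,0,0]},{"travel": [0.011,0,0],"turn": [0,0,0]},{"travel": [0.014,0,0],"turn": [0,0,0]}])

```text
time: 3.35
position: [0.4998, -0.1501, 0.0694]
tool_rot: [-3.137, -0.172, 0.001]
ft_force: [-2.0, 0.4, -1.0]
grip_width: 0.004
grip_force: 1.1
```

Emit:
step_arm(commands=[{"travel": [0.003,0,0],"turn": [0,0,0]},{"travel": [0.006,0,0],"turn": [0,0,0]},{"travel": [0.009,0,0],"turn": [0,0,0]},{"travel": [0.012,0,0],"turn": [0,0,0]},{"travel": [0.015,0,0],"turn": [0,0,0]}])

```text
time: 3.85
position: [0.5148, -0.1485, 0.0695]
tool_rot: [-3.137, -0.172, 0.0]
ft_force: [-2.9, 0.9, -0.7]
grip_width: 0.005
grip_force: 1.1
```

```bash
python3 - <<'E'
from h import *
import cv2
go(-.0975,-.072,.069)
a=ctrl.get_image("top")[110:290,250:470,::-1];cv2.imwrite("pics/b.png",cv2.resize(a,None,fx=3,fy=3))
E
```

```text
t 3.85 local [-0.1792 -0.0729] z 0.0695 toolx yaw 0.1094 tilt [-0.  0. -1.] F [-2.94  0.89 -0.73] w 0.004580837466082499
travel [ 0.0817 -0.001   0.0005]
```

View pics/b.png

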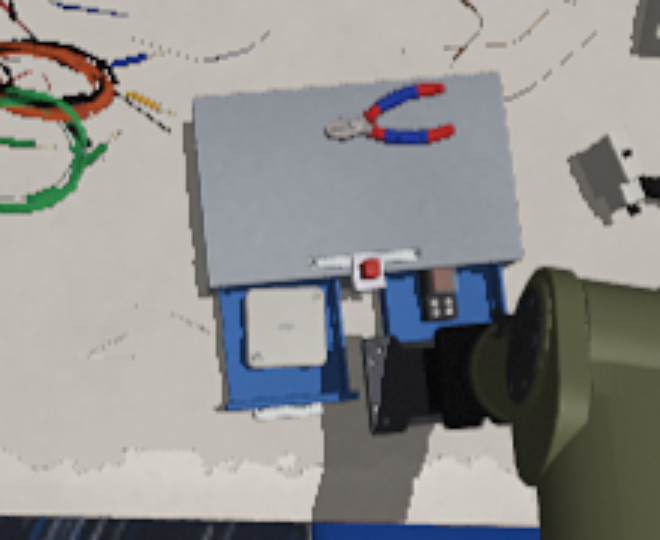

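The relay is riding upright with the drawer at (440,295), and the push force is about 3 N. I continue.

Emit:
step_arm(commands=[{"travel": [0.003,0,0],"turn": [0,0,0]},{"travel": [0.006,0,0],"turn": [0,0,0]},{"travel": [0.009,0,0],"turn": [0,0,0]},{"travel": [0.012,0,0],"turn": [0,0,0]},{"travel": [0.015,0,0],"turn": [0,0,0]}])

```text
time: 4.4
position: [0.5298, -0.1469, 0.0697]
tool_rot: [3.137, 0.172, 0.0]
ft_force: [-2.4, 0.3, 0.1]
grip_width: 0.008
grip_force: 1.1
```

Emit:
step_arm(commands=[{"travel": [0.003,0,0],"turn": [0,0,0]},{"travel": [0.006,0,0],"turn": [0,0,0]},{"travel": [0.009,0,0],"turn": [0,0,0]},{"travel": [0.012,0,0],"turn": [0,0,0]},{"travel": [0.015,0,0],"turn": [0,0,0]}])

```text
time: 4.9
position: [0.5447, -0.1453, 0.0697]
tool_rot: [3.137, 0.172, 0.0]
ft_force: [-1.9, 0.9, -0.0]
grip_width: 0.007
grip_force: 1.1
```

Emit:
step_arm(commands=[{"travel": [0.003,0,0],"turn": [0,0,0]},{"travel": [0.006,0,0],"turn": [0,0,0]},{"travel": [0.009,0,0],"turn": [0,0,0]},{"travel": [0.012,0,0],"turn": [0,0,0]},{"travel": [0.015,0,0],"turn": [0,0,0]}])

```text
time: 5.4
position: [0.5596, -0.1436, 0.0696]
tool_rot: [3.137, 0.172, 0.0]
ft_force: [-2.6, 1.6, 0.1]
grip_width: 0.006
grip_force: 1.1
```

Emit:
step_arm(commands=[{"travel": [0.003,0,0],"turn": [0,0,0]},{"travel": [0.006,0,0],"turn": [0,0,0]},{"travel": [0.009,0,0],"turn": [0,0,0]},{"travel": [0.012,0,0],"turn": [0,0,0]},{"travel": [0.015,0,0],"turn": [0,0,0]}])

```text
time: 5.9
position: [0.5745, -0.142, 0.0696]
tool_rot: [3.137, 0.172, -0.0]
ft_force: [-1.6, 0.6, 1.3]
grip_width: 0.003
grip_force: 1.1
```

Emit:
step_arm(commands=[{"travel": [0.002,0,0],"turn": [0,0,0]},{"travel": [0.004,0,0],"turn": [0,0,0]},{"travel": [0.006,0,0],"turn": [0,0,0]},{"travel": [0.008,0,0],"turn": [0,0,0]},{"travel": [0.01,0,0],"turn": [0,0,0]}])

```text
time: 6.4
position: [0.5843, -0.1409, 0.0696]
tool_rot: [3.137, 0.172, -0.0]
ft_force: [-2.3, 1.4, -0.5]
grip_width: 0.007
grip_force: 1.0
```

```bash
python3 - <<'E'
from h import *
go(-.0975,-.072,.069)
E
```

```text
t 6.4 local [-0.1093 -0.073 ] z 0.0696 toolx yaw 0.1094 tilt [-0. -0. -1.] F [-2.31  1.4  -0.49] w 0.007146782188764987
travel [ 0.0118 -0.0011  0.0006]
```

Emit:
step_arm(commands=[{"travel": [0.002,0,0],"turn": [0,0,0]},{"travel": [0.004,0,0],"turn": [0,0,0]},{"travel": [0.006,0,0],"turn": [0,0,0]},{"travel": [0.007,0,0],"turn": [0,0,0]},{"travel": [0.008,0,0],"turn": [0,0,0]}])

```text
time: 6.9
position: [0.5912, -0.1402, 0.0695]
tool_rot: [3.137, 0.171, -0.004]
ft_force: [-6.4, 1.6, 4.0]
grip_width: 0.006
grip_force: 3.3
```

Emit:
step_arm(commands=[{"travel": [0.001,0,0],"turn": [0,0,0]},{"travel": [0.002,0,0],"turn": [0,0,0]},{"travel": [0.003,0,0],"turn": [0,0,0]}])

```text
time: 7.2
position: [0.5913, -0.1404, 0.0692]
tool_rot: [3.137, 0.171, -0.014]
ft_force: [-13.5, 0.1, 9.3]
grip_width: 0.004
grip_force: 6.8
```

Emit:
step_arm(commands=[{"travel": [0.001,0,0],"turn": [0,0,0]},{"travel": [0.002,0,0],"turn": [0,0,0]}])

```text
time: 7.4
position: [0.5913, -0.1404, 0.0689]
tool_rot: [3.137, 0.17, -0.02]
ft_force: [-18.9, 0.8, 11.4]
grip_width: 0.005
grip_force: 9.1
```

The drawer has met a hard stop at local x -0.102. That fits the tab, which also read about 4 mm nearer than expected. I back off, lift and look.

Emit:
step_arm(commands=[{"travel": [-0.012,0,0],"turn": [0,0,0]},{"travel": [-0.03,0,0],"turn": [0,0,0]},{"travel": [-0.03,-0.0,-0.04],"turn": [0,0,0]},{"travel": [-0.03,0,-0.08],"turn": [0,0,0]},{"travel": [-0.03,0,-0.12],"turn": [0,0,0]}])

```text
time: 7.9
position: [0.5679, -0.1432, 0.1914]
tool_rot: [3.136, 0.171, 0.004]
ft_force: [1.5, 0.1, 0.0]
grip_width: 0.008
grip_force: 0.0
```

Emit:
step_arm(commands=[{"travel": [-0.04,0,0],"turn": [0,0,0]},{"travel": [-0.06,0,0],"turn": [0,0,0]},{"travel": [-0.06,0,0],"turn": [0,0,0]}])

```text
time: 8.2
position: [0.5064, -0.151, 0.1905]
tool_rot: [3.134, 0.168, 0.003]
ft_force: [0.4, -0.4, -0.3]
grip_width: 0.006
grip_force: 0.0
```

```bash
python3 - <<'E'
from h import *
import cv2
go(-.083,.055,.18)
im=ctrl.get_image("top")[:,:,::-1].copy();hsv=cv2.cvtColor(im,cv2.COLOR_BGR2HSV)
red=((hsv[...,0]<8)|(hsv[...,0]>172))&(hsv[...,1]>150)&(hsv[...,2]>90)
ys,xs=np.nonzero(red[190:210,362:385]);
if len(xs): print("tab",RC.T@(ray("top",xs.mean()+362,ys.mean()+190,.112)[:2]-C),len(xs))
cv2.imwrite("pics/d.png",np.hstack([cv2.resize(im[130:270,290:450],(400,350)),cv2.resize(ctrl.get_image("scene")[150:255,260:420,::-1],(400,350))]))
E
```

```text
t 8.2 local [-0.1878 -0.0745] z 0.1905 toolx yaw 0.1069 tilt [ 0.002 -0.003 -1.   ] F [ 0.41 -0.42 -0.35] w 0.005621853473758201
travel [ 0.1044 -0.1298  0.0103]
tab [-0.08272078  0.00171537] 27
```

View pics/d.png

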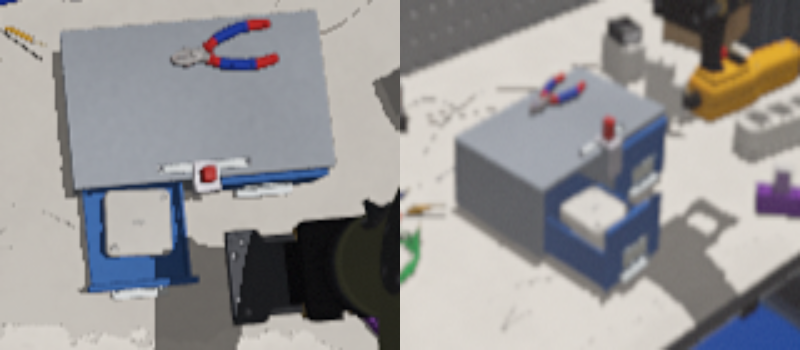

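The top view shows the right drawer shut, the left still open and the tab at local (-0.083, 0.002). Next I go to the tab's +y side.

Emit:
step_arm(commands=[{"travel": [0.02,-0.032,0],"turn": [0,0,0]},{"travel": [0.045,-0.065,0],"turn": [0,0,0]},{"travel": [0.075,-0.098,0],"turn": [0,0,0]},{"travel": [0.104,-0.13,0],"turn": [0,0,0]},{"travel": [0.104,-0.13,0],"turn": [0,0,0]}])

```text
time: 8.8
position: [0.6001, -0.0001, 0.1894]
tool_rot: [-3.13, -0.187, -0.006]
ft_force: [0.6, 1.1, -0.5]
grip_width: 0.006
grip_force: 0.0
```

```bash
python3 - <<'E'
from h import *
go(-.083,.045,.118)
E
```

```text
t 8.8 local [-0.0781  0.0651] z 0.1894 toolx yaw 0.1195 tilt [ 0.003  0.007 -1.   ] F [ 0.63  1.05 -0.53] w 0.0056348027177564285
travel [-0.0054  0.0205  0.0713]
```

Emit:
step_arm(commands=[{"travel": [-0.001,0.0,0.02],"turn": [0,0,0]},{"travel": [-0.001,0,0.04],"turn": [0,0,0]},{"travel": [-0.001,0,0.06],"turn": [0,0,0]},{"travel": [-0.001,0,0.071],"turn": [0,0,0]},{"travel": [-0.001,0,0.071],"turn": [0,0,0]}])

```text
time: 9.3
position: [0.5951, -0.009, 0.1167]
tool_rot: [-3.136, -0.171, 0.005]
ft_force: [-0.9, -0.4, -0.8]
grip_width: 0.004
grip_force: 0.0
```

```bash
python3 - <<'E'
from h import *
go(-.083,.0,.118)
E
```

```text
t 9.3 local [-0.0841  0.0569] z 0.1167 toolx yaw 0.1093 tilt [-0.003  0.001 -1.   ] F [-0.93 -0.38 -0.8 ] w 0.004445841980263619
travel [ 0.0011  0.0569 -0.0014]
```

Emit:
step_arm(commands=[{"travel": [0,0.007,0],"turn": [0,0,0]},{"travel": [0,0.014,0],"turn": [0,0,0]},{"travel": [0,0.02,0],"turn": [0,0,0]},{"travel": [0,0.025,0],"turn": [0,0,0]},{"travel": [0,0.029,0],"turn": [0,0,0]}])

```text
time: 9.8
position: [0.5993, -0.0387, 0.119]
tool_rot: [3.137, 0.17, 0.001]
ft_force: [-0.3, -0.0, 0.4]
grip_width: 0.005
grip_force: 0.0
```

Emit:
step_arm(commands=[{"travel": [0,0.003,0],"turn": [0,0,0]},{"travel": [0,0.006,0],"turn": [0,0,0]},{"travel": [0,0.009,0],"turn": [0,0,0]},{"travel": [0,0.012,0],"turn": [0,0,0]},{"travel": [0,0.015,0],"turn": [0,0,0]}])

```text
time: 10.3
position: [0.6005, -0.0518, 0.1186]
tool_rot: [-3.136, -0.173, 0.0]
ft_force: [-0.1, 2.4, -0.3]
grip_width: 0.003
grip_force: 1.1
```

Emit:
step_arm(commands=[{"travel": [0,0.002,0],"turn": [0,0,0]},{"travel": [0,0.004,0],"turn": [0,0,0]},{"travel": [0,0.006,0],"turn": [0,0,0]},{"travel": [0,0.008,0],"turn": [0,0,0]}])

```text
time: 10.7
position: [0.6015, -0.0604, 0.1186]
tool_rot: [-3.137, -0.172, 0.0]
ft_force: [-0.4, 1.8, 0.5]
grip_width: 0.005
grip_force: 1.0
```

```bash
python3 - <<'E'
from h import *
go(-.083,.0,.118)
E
```

```text
t 10.7 local [-0.0833  0.0051] z 0.1186 toolx yaw 0.1097 tilt [-0.  0. -1.] F [-0.44  1.81  0.5 ] w 0.004840968300169543
travel [0.0003 0.0051 0.0006]
```

Emit:
step_arm(commands=[{"travel": [0,0.002,0],"turn": [0,0,0]},{"travel": [0,0.004,0],"turn": [0,0,0]},{"travel": [0,0.005,0],"turn": [0,0,0]}])

```text
time: 11.0
position: [0.6021, -0.0659, 0.1186]
tool_rot: [3.137, 0.171, 0.0]
ft_force: [-0.9, 2.1, -1.2]
grip_width: 0.009
grip_force: 1.0
```

Emit:
step_arm(commands=[{"travel": [0,0.001,0],"turn": [0,0,0]},{"travel": [0,0.002,0],"turn": [0,0,0]}])

```text
time: 11.2
position: [0.6023, -0.0675, 0.1186]
tool_rot: [3.137, 0.172, 0.0]
ft_force: [0.8, 1.8, -1.2]
grip_width: 0.008
grip_force: 1.0
```

Emit:
step_arm(commands=[{"travel": [0,0.001,0],"turn": [0,0,0]},{"travel": [0,0.002,0],"turn": [0,0,0]}])

```text
time: 11.4
position: [0.6025, -0.0696, 0.1186]
tool_rot: [3.137, 0.172, 0.0]
ft_force: [-0.2, 2.1, -0.8]
grip_width: 0.004
grip_force: 1.0
```

Emit:
step_arm(commands=[{"travel": [0,0.001,0],"turn": [0,0,0]},{"travel": [0,0.002,0],"turn": [0,0,0]},{"travel": [0,0.003,0],"turn": [0,0,0]}])

```text
time: 11.7
position: [0.6027, -0.071, 0.1186]
tool_rot: [-3.135, -0.173, 0.0]
ft_force: [-0.8, 5.9, 1.7]
grip_width: 0.006
grip_force: 3.1
```

Emit:
step_arm(commands=[{"travel": [0,0.001,0],"turn": [0,0,0]},{"travel": [0,0.002,0],"turn": [0,0,0]}])

```text
time: 11.9
position: [0.6027, -0.0711, 0.1186]
tool_rot: [-3.133, -0.175, 0.001]
ft_force: [-1.7, 8.4, 0.8]
grip_width: 0.005
grip_force: 4.5
```

Emit:
step_arm(commands=[{"travel": [0,0.001,0],"turn": [0,0,0]},{"travel": [0,0.002,0],"turn": [0,0,0]}])

```text
time: 12.1
position: [0.6027, -0.0712, 0.1186]
tool_rot: [-3.13, -0.176, 0.002]
ft_force: [-2.5, 11.4, 1.0]
grip_width: 0.002
grip_force: 5.9
```

The latch has met a hard stop at local y about -0.005. I back away in +y, lift and check.

Emit:
step_arm(commands=[{"travel": [0,-0.015,0],"turn": [0,0,0]},{"travel": [0,-0.03,0],"turn": [0,0,0]},{"travel": [0,-0.03,-0.03],"turn": [0,0,0]},{"travel": [0,-0.03,-0.07],"turn": [0,0,0]},{"travel": [0,-0.04,-0.11],"turn": [0,0,0]}])

```text
time: 12.6
position: [0.5983, -0.0387, 0.2294]
tool_rot: [3.135, 0.167, -0.002]
ft_force: [0.5, -0.5, 1.6]
grip_width: 0.002
grip_force: 0.0
```

Emit:
step_arm(commands=[{"travel": [-0.03,-0.04,0],"turn": [0,0,0]},{"travel": [-0.06,-0.08,0],"turn": [0,0,0]},{"travel": [-0.08,-0.12,0],"turn": [0,0,0]},{"travel": [-0.1,-0.16,0],"turn": [0,0,0]},{"travel": [-0.1,-0.16,0],"turn": [0,0,0]}])

```text
time: 13.1
position: [0.4787, 0.1177, 0.2294]
tool_rot: [3.135, 0.187, 0.001]
ft_force: [0.1, -0.2, 0.3]
grip_width: 0.002
grip_force: 0.0
```

```bash
python3 - <<'E'
from h import *
import cv2
im=ctrl.get_image("top")[:,:,::-1].copy();hsv=cv2.cvtColor(im,cv2.COLOR_BGR2HSV)
red=((hsv[...,0]<8)|(hsv[...,0]>172))&(hsv[...,1]>150)&(hsv[...,2]>90)
ys,xs=np.nonzero(red[185:210,362:395])
if len(xs): print("tab",RC.T@(ray("top",xs.mean()+362,ys.mean()+185,.112)[:2]-C),len(xs))
cv2.imwrite("pics/e.png",np.hstack([cv2.resize(im[130:270,290:450],(400,350)),cv2.resize(ctrl.get_image("scene")[150:255,260:420,::-1],(400,350))]))
E
```

```text
tab [-0.08231786 -0.02039668] 28
```

View pics/e.png

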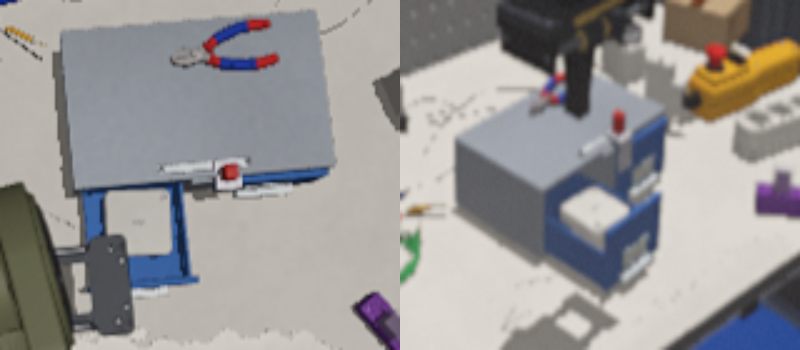

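The tab is now at the right end, at (230,172) in the left half, after moving 22 mm. The right drawer is shut behind the plate, the left drawer and the side cutter are unchanged, and the arm is clear.

```bash
python3 -c "
from bench import ctrl
print(ctrl.close_job())"
```

```text
the job is handed in; nothing more can be done
None
```

The relay drawer (right) is pushed fully shut and the latch tab pushed to its right-hand stop to lock it; the left drawer is still open, and the job was handed in at about 13 s.

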